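# Load and bolt the air test chamber

## Task

Load the air test chamber: first turn the air valve fully closed, then lift the guard bolt's handle out of its notch, draw the bolt, slide the guard fully back, and lay every middle-sized block (70 mm long) lying to the left of the chamber (not the one back beside the blue bin) flat on the chamber floor. Then slide the guard fully shut, shoot the bolt home with its handle dropped back down in the notch, and only after that set the air valve to 60 degrees open. Leave the smaller and longer blocks and the tape roll where they are.

Things in the scene. Friction and masses are not known exactly. Their poses are not given: they have to be found in the camera images.
- chamber: Test chamber, a fixed grey and aluminium unit, 262 x 310 mm. Origin: on the worktop under the middle of its loading space; x points away from the robot along the guard's travel, y left, z up. Loading space 120 (x) x 240 (y) mm inside, floor 12 mm and wall tops 44 mm above the worktop; behind it a deck 44 mm high. Side rails at y = +/-126 to +/-150 mm, 65 mm high; the left one carries the air valve.
- guard (a joint): Slide of the guard, a clear panel in an aluminium frame (132 x 258 mm, top 56 mm above the worktop), along the chamber's +x: 0 = shut over the loading space, 0.125 m = fully back. About 2 N of friction; stays where it is left. It cannot move while the bolt is in its steel keeper on the right rail (chamber x = 40, y = -142, top 112 mm).
- guard_handle (a point): Middle of the bar of the guard's black grab handle: 12 mm thick, 70 mm long along the chamber's y, 86 mm above the worktop, 30 mm above the guard; moves with the guard. Shut, it is at chamber x = -20, y = 80 mm. Axes as the chamber's.
- bolt (a joint): Slide of the steel barrel bolt lying on the guard along the chamber's y: 0 = shot home into the keeper at its right, 0.040 m = fully drawn to the left (+y). About 1 N of friction. With the handle down the notch holds it (2.5 mm of play); it slides freely once the handle is lifted to 0.65 rad or more.
- bolt_handle (a joint): Turn of the bolt's handle about the bolt's axis (chamber x = 40 mm with the guard shut, z = 90 mm): 0 = down, level in its notch, pointing to the chamber's -x; grows as it is lifted, to 1.2 rad. Stays where left (friction 0.04 N m). Away from the notch the notched wall keeps it above about 0.6 rad.
- bolt_knob (a point): Middle of the black cross-grip at the end of the bolt's handle: a cylinder 18 mm thick, 28 mm long along the chamber's y, 55 mm from the bolt's axis; moves with bolt and handle. Home and down it is at chamber x = -15, y = -70, z = 90 mm. The notched wall stands 18 to 28 mm in front of the axis, 96 mm high; what lies below the grip is at most 60 mm high.
- valve_axis (a point): Point on the upright axis of the air valve, 112 mm above the worktop, level with the lever's middle; at chamber x = 130, y = 145 mm, fixed to it, axes as the chamber's. The valve is a small brass body on the left rail under an aluminium disc of 68 mm (top 95 mm above the worktop) with black marks at 0, 30, 60 and 90 degrees.
- valve (a joint): Angle of the valve's lever: 0 = closed (lever over the first mark, pointing to the chamber's -x, along the rail), growing clockwise seen from above (free end swings outward to the left) to 1.571 rad fully open; 60 degrees = 1.047 rad, the third mark. It stays where it is left (friction 0.1 N m). It starts partly open.
- valve_grip (a point): Grip point near the free end of the valve's black lever, 78 mm from the axis and 112 mm above the worktop; the lever is 14 mm wide, 12 mm thick and reaches 100 mm from the axis.
- block_1_c (a point): Centre (half-way up) of a middle-sized moulded block (orange), 70 mm along its x, 48 mm along its y, 16 mm high; to be loaded, or absent.
- block_2_c (a point): Centre (half-way up) of a middle-sized moulded block (yellow), 70 mm along its x, 48 mm along its y, 16 mm high; to be loaded, or absent.
- block_3_c (a point): Centre (half-way up) of a middle-sized moulded block (red), 70 mm along its x, 48 mm along its y, 16 mm high; to be loaded, or absent.
- small_block: Bystander: smaller moulded block, 38 x 48 x 16 mm, orange, among the others. Origin under its middle.
- long_block: Bystander: longer moulded block, 102 x 48 x 16 mm, red, at the left. Origin under its middle.
- tape: Bystander: roll of tape lying flat, 100 mm across, 25 mm high, at the right. Origin under its middle.

How it is judged (in metres and radians):
On the way, in this order (a step that is already met when the one before it is completed fails the run):
1. the air valve is turned fully closed (value of joint valve below 0.1 rad), for 0.2 s.
2. the bolt's handle is lifted out of its notch (value of joint bolt_handle above 0.5 rad), for 0.1 s.
3. the bolt is drawn clear of the keeper (value of joint bolt above 0.032 m), for 0.1 s.
4. the guard is slid fully back (value of joint guard above 0.115 m), for 0.2 s.
5. every middle-sized block that is there lies flat on the chamber floor (x of block_1_c in the frame of chamber between -0.045 and 0.045 m and y of block_1_c in the frame of chamber between -0.105 and 0.105 m and z of block_1_c in the frame of chamber between 0.012 and 0.028 m and x of block_2_c in the frame of chamber between -0.045 and 0.045 m and y of block_2_c in the frame of chamber between -0.105 and 0.105 m and z of block_2_c in the frame of chamber between 0.012 and 0.028 m and x of block_3_c in the frame of chamber between -0.045 and 0.045 m and y of block_3_c in the frame of chamber between -0.105 and 0.105 m and z of block_3_c in the frame of chamber between 0.012 and 0.028 m), for 0.2 s.
6. the guard is shut over the blocks (all of step 5 and value of joint guard below 0.004 m), for 0.2 s.
7. the bolt is home and its handle down in the notch (value of joint each of guard, bolt below 0.004 m and value of joint bolt_handle below 0.15 rad), for 0.2 s.
8. the air valve is set to 60 degrees open (all of step 7 and value of joint valve between 0.967 and 1.127 rad and not (velocity of joint valve above 0.05 rad/s)), for 0.3 s.
At the end, for the whole second after the job is handed in: Every middle-sized block present lies flat on the chamber floor (centre within 45 mm in x, 105 mm in y of its middle); guard shut and bolt home (each within 4 mm), bolt handle down in the notch (under 0.15 rad); valve at 60 degrees +/- 4.5 degrees (1.047 +/- 0.08 rad) (all of step 5 and all of step 8); the robot touches nothing.
It fails at once if the smaller block is displaced by more than 5 cm (distance of small_block from where it was at the start of the episode above 0.05 m).
It fails at once if the longer block is displaced by more than 5 cm (distance of long_block from where it was at the start of the episode above 0.05 m).
It fails at once if the tape roll is displaced by more than 5 cm (distance of tape from where it was at the start of the episode above 0.05 m).
It fails at once if the bolt or the guard is moved from its locked place while the valve is open (value of joint valve above 0.2 rad and (value of joint guard above 0.006 m or value of joint bolt above 0.008 m)).
Of block_1, block_2, block_3 only 2 to 3 are there at a start; the rules pass over those that are not, and their reading is None.
At some moment in a run one of block_1, block_2, block_3 may be knocked a few centimetres aside while the robot is not near it.
Once in a run the grip may slacken for a moment while it holds something.
It also fails if it takes over 200 s, if anything falls off the work surface, if the arm or the gripper's body presses on something with over 40 N, if the wrist force passes 120 N, or if a joint passes its speed limit or range.

## Robot

A 6-joint arm with a two-finger parallel gripper is mounted at the origin on a cart in front of the work surface, level with it; the furniture and walls round the work are solid. World frame = base frame: x ahead of the robot, y to its left, z up, the work surface at z = 0. Lengths are in mm, angles in rad, forces in N, time in s.
With the tool pointing down it reaches from about 375 to 750 mm from the base axis. Payload 9 kg.
Tool frame: the origin (TCP) lies at the very end of the fingers, on their centre line; the grasp point (between the pads) lies 19 mm behind it; z points along the fingers, y is the line along which they close (so a half turn about z gives the same grasp; the last joint's range is limited). The gripper opens to 85 mm and grips with 20 to 120 N. Pads are 22 mm wide; open, the fingers measure 114 mm over their backs; the gripper's body (76 mm by 85 mm) begins 54 mm behind the grasp point. The pads swing forward as they close: fully open they stand 13 mm farther back than shut.
Start: joints at [-1.485, 0.104, 0.097, 1.564, 0, 1.353], TCP at [179.499, -572.553, 231.331] pointing down, gripper open.
Joint ranges: [-2.99, 2.99], [-0.84, 1.86], [-1.1, 1.16], [-1.84, 2.11], [-1.51, 1.56], [-3.14, 3.14]. Speed limits (rad/s): [2.22, 2.22, 2.57, 3.14, 3.14, 3.14].

## Interface

Orientations are given as [roll, pitch, yaw] about the fixed x, y, z axes, in that order (R = Rz(yaw) Ry(pitch) Rx(roll)).
In Python, from cell import state, grab_frame, order gives the robot as it stands.
- The arm moves only by the tool jog_arm, never from a script. Its argument "targets" is a list of rows, each a list of 5 numbers: the shift along the tool's x, y, z in units of 25 mm (1.0 is 25 mm), then the turn about the tool's z in units of 5 degrees (1.0 is 5 degrees), then the opening in per cent of the stroke, from 0 (shut) to 100 (fully open). A call has 1 to 12 rows; each row is the pose to reach, as a shift and turn from the pose commanded when the call began, along the tool's axes at that moment; what a row does not reach only later rows make up. A row lasts 1/12 s, in which the tool goes at most 41.7 mm and 7.16 degrees, less where a joint would pass 70% of its speed; a pose out of reach is approached as far as the arm can. A call with a gripper value outside its range is refused whole. The fingers move at their own pace and stop on an object; "newtons" is the grip in N (left out, the last holds). Time passes only in rows, so rows that repeat a pose let the fingers close. It gives the time, the measured TCP pose, the force, the opening and the grip force at its end, in the units of the state.
- state(): the state, without advancing time (a new reading comes with each control period).
- grab_frame(name): name is "side" or "top" or "wrist"; returns a dict with "img" (420x560x3 uint8, red, green, blue), "fx", "fy", "cx", "cy" (pixels), "R" (3x3) and "t" (3): a world point X has camera coordinates R X + t; the wrist camera has in their place "tool_from_camera" (4x4, takes a point from camera to tool coordinates, whose origin is the TCP and whose axes are the flange's). Camera axes: x right, y down, z forward; pixel columns grow to the right and rows downward; lengths in mm; the calibration is good to about 2 mm. A picture is of the moment at which its call begins: read the wrist's pose just before it. There is no depth.
- order.sign_off(): hands the job in; it is judged then, once.
The state is a dict: "clock": time; "joint_pos": joint angles; "qvel": joint speeds; "tau": joint torques, N m; "eef_pos": TCP position; "orientation": TCP orientation; "contact_force": force on the tool from outside, world axes, zero at the start; "torque": the same for the moment, N m; "opening": opening from 0.0 (shut) to 1.0 (fully open); "finger_force": force on a finger pad.
Only numpy, scipy, OpenCV 4.12 (cv2) and the standard library are available. Lean on these libraries where they do the work, as an engineer would, in place of code of your own. Each camera call takes 0.05 s, during which the arm holds its last target. There are 200 camera calls.

## Working session

There is one attempt and no reset: what is moved stays moved. The work goes in short steps, Python scripts to look and compute and a tool call to move; the robot and the scene stay as the last step left them, time stands still between calls to the robot, and variables do not carry over. Pictures are saved under pics/ and viewed, at most 14 in all, crops included, and the job is handed in when it is done.

Besides the shell and the picture viewer there is one more tool, called after "Request:" as a command line: name --pt "numbers of a row" for each row, then --argument value for the rest. jog_arm: Moves the arm, as the interface text tells. Its arguments: {"type":"object","properties":{"targets":{"type":"array"},"newtons":{"type":"number"}},"required":["targets"]}

```bash
mkdir -p pics; ls; python3 - <<'E'
from cell import state, grab_frame
import cv2,numpy as np
print(state())
for n in ("top","side"):
    f=grab_frame(n); cv2.imwrite(f"pics/{n}0.png",f["img"][:,:,::-1]); 
    print(n,f["fx"],f["fy"],f["cx"],f["cy"],np.round(f["R"],4).tolist(),np.round(f["t"],1).tolist())
E
```

```text
pics
{'clock': 0.0, 'joint_pos': array([-1.48467960e+00,  1.04722912e-01,  9.64332522e-02,  1.56390311e+00,
        5.58932369e-06,  1.35312727e+00]), 'qvel': array([ 3.25442934e-05,  7.37535847e-04,  4.08409661e-04,  1.03121742e-03,
       -5.73749358e-04,  5.64215860e-04]), 'tau': array([ 7.80549726e-04, -5.56925118e+01,  5.03656197e+01,  1.67743972e-02,
       -2.81534894e-04,  1.78006610e-05]), 'eef_pos': array([ 179.47857046, -572.16122372,  230.48868492]), 'orientation': array([-3.14023036e+00, -3.07026342e-04,  3.03785570e-01]), 'contact_force': array([ 1.03344853, -0.73467775,  0.36376637]), 'torque': array([ 0.04128345, -0.03780801,  0.04522525]), 'finger_force': 0.0, 'opening': 1.0024091776083217}
top 425.52200289327635 425.52200289327635 274.3246956136131 204.23577336587178 [[0.0063, -0.9999, -0.0124], [-0.9825, -0.0039, -0.1864], [0.1863, 0.0133, -0.9824]] [135.6, 500.9, 1474.6]
side 470.9044331161422 470.9044331161422 274.8567789099115 207.27148389506073 [[-0.8721, -0.4888, -0.0219], [-0.2069, 0.4089, -0.8888], [0.4434, -0.7706, -0.4578]] [513.9, 130.3, 1185.3]
```

View pics/top0.png

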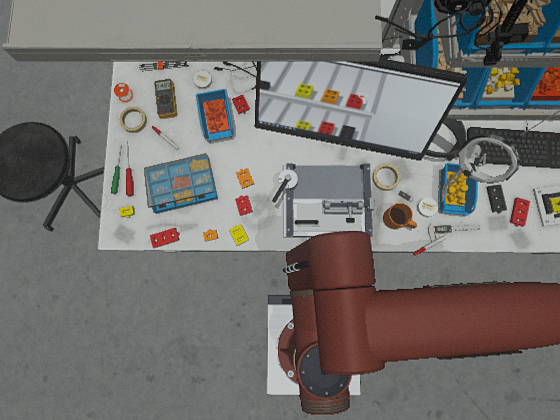

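View pics/side0.png

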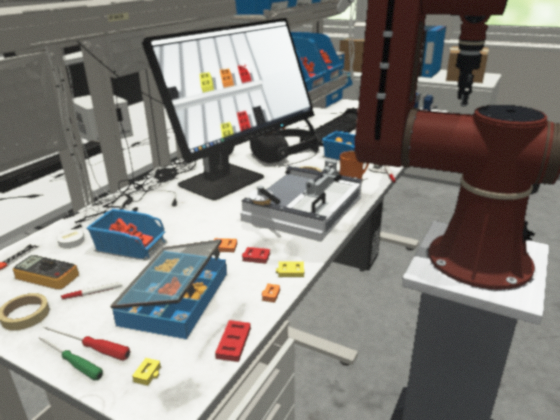

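The top view shows orange (245,178), red (242,205) and yellow (238,236) to be loaded. The small orange is at (210,236), the long red at (165,238), the chamber spans (284..371, 163..237), and the valve disc is at (287,180).

```bash
cat > h.py <<'E'
import numpy as np, cv2
from cell import state, grab_frame
from scipy.spatial.transform import Rotation as Rn
def ray(f,u,v,z,T=None):
    """pixel -> world point on plane z. T: world_from_tool 4x4 for wrist"""
    d=np.array([(u-f["cx"])/f["fx"],(v-f["cy"])/f["fy"],1.])
    if T is None:
        R=np.array(f["R"]);c=-R.T@np.array(f["t"]);d=R.T@d
    else:
        M=T@np.array(f["tool_from_camera"]);c=M[:3,3];d=M[:3,:3]@d
    return c+d*(z-c[2])/d[2]
def tool(s=None):
    s=s or state();T=np.eye(4);T[:3,:3]=Rn.from_euler('xyz',s["orientation"]).as_matrix();T[:3,3]=s["eef_pos"];return T
def proj(f,X):
    p=np.array(f["R"])@np.array(X)+np.array(f["t"]);return f["fx"]*p[0]/p[2]+f["cx"],f["fy"]*p[1]/p[2]+f["cy"]
def blobs(img,z,f,T=None,amin=60,sat=150):
    hsv=cv2.cvtColor(img,cv2.COLOR_RGB2HSV);out=[]
    for n,lo,hi in (("red",-6,6),("orange",8,19),("yellow",24,34)):
        H=hsv[...,0].astype(int);H[H>150]-=180
        m=((H>=lo)&(H<=hi)&(hsv[...,1]>sat)&(hsv[...,2]>90)).astype(np.uint8)
        m=cv2.morphologyEx(m,cv2.MORPH_CLOSE,np.ones((5,5)))
        for c in cv2.findContours(m,cv2.RETR_EXTERNAL,cv2.CHAIN_APPROX_NONE)[0]:
            if cv2.contourArea(c)<amin: continue
            P=np.array([ray(f,*p[0],z,T)[:2] for p in c],np.float32)
            (x,y),(w,h),a=cv2.minAreaRect(P)
            if w<h: w,h,a=h,w,a+90
            out.append((n,round(x),round(y),round(w),round(h),round((a+90)%180-90)))
    return out
def goto(x,y,z,yaw):
    """print jog units from the present pose, tool down. yaw rad of tool x"""
    T=tool();d=T[:3,:3].T@(np.array([x,y,z])-T[:3,3])/25
    o=state()["orientation"];dy=np.degrees((yaw-o[2]+np.pi/2)%np.pi-np.pi/2)
    print("units",np.round(d,2),"turn",round(-dy/5,2),"pose",np.round(T[:3,3],1),np.round(o,3))
E
python3 - <<'E'
from h import *
f=grab_frame("top"); im=f["img"]
for b in blobs(im,14,f):
    if b[1]<900: print(b)
c=im[150:250,220:390,::-1]; cv2.imwrite("pics/crop0.png",cv2.resize(c,None,fx=4.6,fy=4.6,interpolation=cv2.INTER_CUBIC))
for u,v,z in ((287,164,44),(368,166,44),(287,180,95),(284,236,65),(371,235,65),(277,200,112)): print(u,v,ray(f,u,v,z).round())
E
```

```text
('red', 384, 535, 100, 46, -72)
('red', 481, -750, 101, 47, -17)
('red', 506, 253, 66, 45, 17)
('red', 591, 679, 103, 22, 4)
('red', 803, -54, 49, 43, 73)
('red', 852, 363, 126, 74, 11)
('red', 897, 272, 70, 43, 26)
('orange', 395, 371, 46, 35, -76)
('orange', 471, -315, 111, 85, -90)
('orange', 607, 251, 66, 44, 23)
('orange', 850, 366, 123, 72, 12)
('yellow', 397, 269, 65, 44, 27)
('yellow', 479, 682, 44, 37, -86)
('yellow', 509, -878, 53, 32, -7)
('yellow', 814, 34, 52, 29, 78)
287 164 [651.  93.  44.]
368 166 [ 644. -202.   44.]
287 180 [578.  94.  95.]
284 236 [384. 104.  65.]
371 235 [ 389. -199.   65.]
277 200 [503. 128. 112.]
```

View pics/crop0.png

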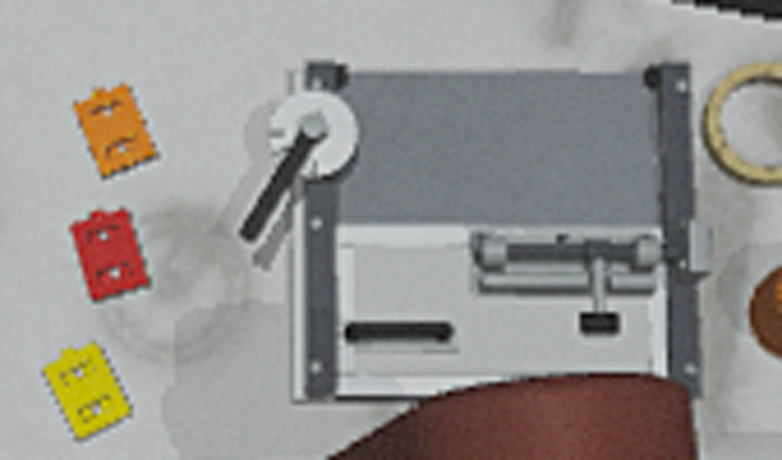

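All three blocks are there. In the crop the valve disc is at (314,136), the grab bar middle at (399,331), the knob at (600,322) and the keeper at (698,247).

```bash
cat > fit.py <<'E'
from h import *
f=grab_frame("top")
pts=[(314,136,95,130,145),(399,331,92,-20,80),(600,322,99,-15,-70),(698,236,112,40,-142)]
W=[];L=[]
for u,v,z,x,y in pts:
    p=ray(f,220+u/4.6,150+v/4.6,z)[:2];W.append(p);L.append((x,y))
W=np.array(W);L=np.array(L,float)
Lc=(L-L.mean(0))@[1,1j];Wc=(W-W.mean(0))@[1,1j]
a=np.angle((Lc.conj()*Wc).sum());R=np.array([[np.cos(a),-np.sin(a)],[np.sin(a),np.cos(a)]])
t=W.mean(0)-R@L.mean(0)
print("yaw",a,"origin",t);print("resid",(W-(L@R.T+t)).round(1).tolist())
e=ray(f,220+249/4.6,150+233/4.6,118)[:2];b=ray(f,220+314/4.6,150+126/4.6,118)[:2]
print("lever end",e,"axis",b, "world axis",R@[130,145]+t)
for n,p in dict(knob=(-15,-70),handle=(-20,80),axis=(130,145)).items(): print(n,(R@p+t).round(1))
E
python3 fit.py
python3 - <<'E'
from h import *
goto(400,-150,230,0)
E
```

```text
yaw 0.021128190084809272 origin [452.79618341 -55.0461763 ]
resid [[-0.3, -3.4], [-0.9, 1.1], [-2.7, 1.9], [3.8, 0.4]]
lever end [499.39013432 137.97551509] axis [581.39643366  89.73951415] world axis [579.70380883  92.66792123]
knob [ 439.3 -125.3]
handle [431.1  24.5]
axis [579.7  92.7]
units [ 13.47 -13.48   0.05] turn 3.48 pose [ 179.5 -572.3  230.8] [-3.141 -0.     0.304]
```

```bash
cat >> h.py <<'E'
O=np.array([453.,-55.]);A=0.018
def cham(x,y):
    c,s=np.cos(A),np.sin(A);return O+np.array([[c,-s],[s,c]])@[x,y]
def go(x,y,z,d=0.0):
    """tool yaw = pi + A + d (rad); prints units"""
    s=state();T=tool(s);v=T[:3,:3].T@(np.array([x,y,z])-T[:3,3])/25
    dy=(np.pi+A+d-s["orientation"][2]+np.pi)%(2*np.pi)-np.pi
    print("units",np.round(v,2),"turn",round(-np.degrees(dy)/5,2),"pose",np.round(T[:3,3],1),np.round(s["orientation"],3),"F",np.round(s["contact_force"],1),"t",round(s["clock"],1))
E
python3 -c "
from h import *
go(513,130,200,-0.53)"
```

```text
units [ 21.13 -22.81   1.26] turn -26.65 pose [ 179.5 -572.3  230.8] [-3.141 -0.     0.304] F [-0.  -0.3 -0.1] t 0.2
```

Request:
jog_arm --pt "21.1 -22.8 0 -26.6 50" --pt "21.1 -22.8 0 -26.6 50" --pt "21.1 -22.8 0 -26.6 50" --pt "21.1 -22.8 0 -26.6 50" --pt "21.1 -22.8 0 -26.6 50" --pt "21.1 -22.8 0 -26.6 50" --pt "21.1 -22.8 0 -26.6 50" --pt "21.1 -22.8 0 -26.6 50" --pt "21.1 -22.8 0 -26.6 50" --pt "21.1 -22.8 0 -26.6 50" --pt "21.1 -22.8 0 -26.6 50" --pt "21.1 -22.8 0 -26.6 50"

```text
clock: 1.2
eef_pos: [394.1, -118.9, 231.5]
orientation: [3.141, 0.001, 1.81]
contact_force: [1.6, -1.5, -0.5]
opening: 0.501
finger_force: 0.0
```

```bash
python3 -c "
from h import *
go(513,130,200,-0.53)"
```

```text
units [8.55 6.97 1.26] turn -9.4 pose [ 394.1 -118.9  231.5] [3.141e+00 1.000e-03 1.810e+00] F [ 1.6 -1.5 -0.5] t 1.2
```

Request:
jog_arm --pt "8.55 6.97 1 -9.4 50" --pt "8.55 6.97 1 -9.4 50" --pt "8.55 6.97 1 -9.4 50" --pt "8.55 6.97 1 -9.4 50" --pt "8.55 6.97 1 -9.4 50" --pt "8.55 6.97 1 -9.4 50" --pt "8.55 6.97 1 -9.4 50" --pt "8.55 6.97 1 -9.4 50" --pt "8.55 6.97 1 -9.4 50"

```text
clock: 1.95
eef_pos: [513.7, 128.6, 205.6]
orientation: [-3.141, -0.001, 2.626]
contact_force: [-0.5, 0.1, 0.4]
opening: 0.497
finger_force: 0.0
```

```bash
python3 -c "
from h import *
s=state();T=tool(s);f=grab_frame('wrist');cv2.imwrite('pics/w1.png',f['img'][:,:,::-1]);print(np.round(f['tool_from_camera'],3).tolist(),f['fx'])
go(513,130,94,-0.53)
np.savez('w1.npz',T=T,M=f['tool_from_camera'],k=[f['fx'],f['fy'],f['cx'],f['cy']])"
```

```text
[[-0.0, -0.948, -0.317, 81.915], [1.0, -0.001, 0.0, -0.326], [-0.0, -0.317, 0.948, -142.165], [0.0, 0.0, 0.0, 1.0]] 302.70129281833425
units [0.06 0.07 4.47] turn -0.06 pose [513.6 127.6 205.9] [-3.141e+00 -1.000e-03  2.624e+00] F [-0.8 -0.5  1.4] t 2.0
```

View pics/w1.png

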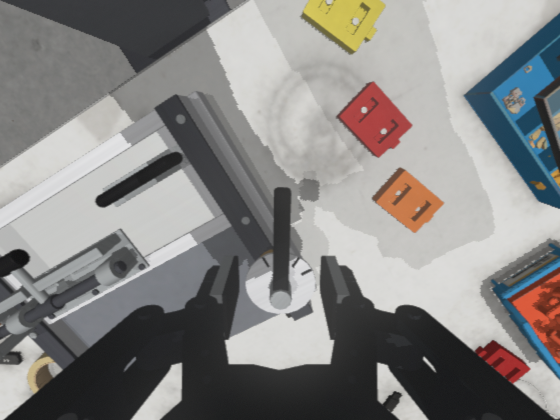

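The wrist view shows the lever lined up between the fingers, hub (281,298) and tip (283,190). The guard bar runs from (105,202) to (178,159).

```bash
python3 -c "
from h import *
d=np.load('w1.npz');k=d['k'];f=dict(fx=k[0],fy=k[1],cx=k[2],cy=k[3],tool_from_camera=d['M']);T=d['T']
for n,u,v,z in (('hub',281,298,120),('tip',283,189,118),('bar1',101,201,92),('bar2',182,159,92),('knob',14,262,96),('disc',280,288,95)): print(n,ray(f,u,v,z,T).round(1))
print(cham(130,145),cham(-20,80))
im=cv2.imread('pics/w1.png')[:,:,::-1].copy()
for b in blobs(im,14,f,T,amin=1000): print(b)"

```

```text
hub [581.5  91.7 120. ]
tip [496.5 141.4 118. ]
bar1 [432.9  -7.   92. ]
bar2 [437.8  76.9  92. ]
knob [ 439.3 -113.8   96. ]
disc [586.5  87.9  95. ]
[580.36908151  92.31638428] [431.56331767  24.62705979]
('red', 847, 330, 154, 62, -13)
('red', 506, 251, 65, 45, 17)
('orange', 607, 249, 63, 46, 23)
```

Request:
jog_arm --pt "0 0 1.5 0 50" --pt "0 0 3 0 50" --pt "0 0 4.4 0 50" --pt "0 0 4.4 0 50" --pt "0 0 4.4 0 50"

```text
clock: 2.42
eef_pos: [512.5, 126.3, 95.6]
orientation: [-3.14, -0.003, 2.622]
contact_force: [0.8, -0.9, 0.3]
opening: 0.5
finger_force: 0.0
```

Request:
jog_arm --pt "0 0 0 0 25" --pt "0 0 0 0 25" --pt "-0.03 -0.41 0 -1.5 25" --pt "-0.11 -0.82 0 -3 25" --pt "-0.25 -1.2 0 -4.5 25" --pt "-0.43 -1.58 0 -6 25" --pt "-0.43 -1.62 0 -6 25" --pt "-0.43 -1.62 0 -6 5" --pt "-0.43 -1.62 0 -6 5" --pt "-0.43 -1.62 0 -6 5" --pt "-0.43 -1.62 0 -6 5" --newtons 25

```text
clock: 3.33
eef_pos: [505.2, 89.7, 99.4]
orientation: [3.135, 0.005, -3.134]
contact_force: [1.3, 16.7, 2.0]
opening: 0.158
finger_force: 28.3
```

```bash
python3 -c "
from h import *
go(581-78,92,94,0)"
```

```text
units [0.09 0.09 0.22] turn -0.12 pose [505.2  89.7  99.4] [ 3.135  0.005 -3.134] F [ 1.3 16.7  2. ] t 3.3
```

Request:
jog_arm --pt "0 0.3 0 0 50" --pt "0 0.3 0 0 50" --pt "0 0.3 -1.5 0 60" --pt "0 0.3 -3 0 60" --pt "1 -4 -4 0 60" --pt "2.6 -8.7 -4 0 60" --pt "2.6 -8.7 -4 0 60" --pt "2.6 -8.7 -4 0 60" --pt "2.6 -8.7 -4 0 60" --pt "2.6 -8.7 -4 0 60" --pt "2.6 -8.7 -4 0 60" --pt "2.6 -8.7 -4 0 60"

```text
clock: 4.33
eef_pos: [439.5, -132.8, 197.6]
orientation: [-3.14, 0.002, -3.139]
contact_force: [0.1, -0.3, 0.4]
opening: 0.598
finger_force: 0.0
```

```bash
python3 -c "
from h import *
s=state();T=tool(s);f=grab_frame('wrist');cv2.imwrite('pics/w2.png',f['img'][:,:,::-1])
go(*cham(-15,-70),71,0)
np.savez('w2.npz',T=T,M=f['tool_from_camera'],k=[f['fx'],f['fy'],f['cx'],f['cy']])"
```

```text
units [0.02 0.26 5.05] turn -0.16 pose [ 439.7 -131.7  197.3] [-3.141e+00  1.000e-03 -3.137e+00] F [-0.4 -0.1 -0.5] t 4.4
```

View pics/w2.png

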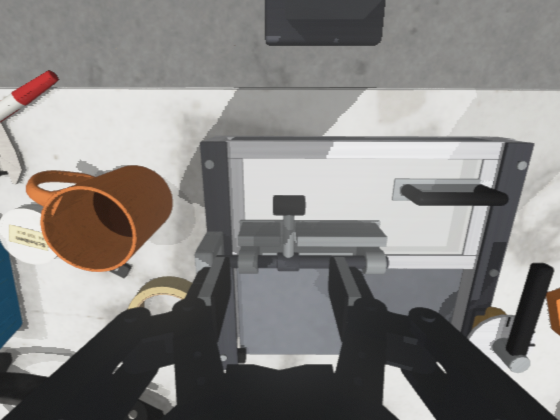

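The knob is at (289,204), the bar runs (405,191)–(506,197), and the valve lever from hub (518,363) to tip (540,268).

```bash
python3 -c "
from h import *
d=np.load('w2.npz');k=d['k'];f=dict(fx=k[0],fy=k[1],cx=k[2],cy=k[3],tool_from_camera=d['M']);T=d['T']
for n,u,v,z in (('hub',518,364,120),('tip',541,268,118),('bar1',405,192,89),('bar2',506,198,89),('knob',289,204,97),('scrR',209,163,65),('scrL',522,166,65)): print(n,ray(f,u,v,z,T).round(1))
print(cham(130,145),cham(-20,80),cham(-15,-70))
"

```

```text
hub [582.3  88.1 120. ]
tip [483.2  83.4 118. ]
bar1 [426.4 -25.2  89. ]
bar2 [431.6  62.6  89. ]
knob [ 434.9 -124.8   97. ]
scrR [ 406.1 -197.1   65. ]
scrL [408.2  88.6  65. ]
[580.36908151  92.31638428] [431.56331767  24.62705979] [ 439.2623619  -125.25864573]
```

Request:
jog_arm --pt "0.07 0.25 1.5 0 60" --pt "0.07 0.25 3 0 60" --pt "0.07 0.25 4.2 0 60" --pt "0.07 0.25 5 0 60" --pt "0.07 0.25 5 0 60" --pt "0.07 0.25 5 0 20" --pt "0.07 0.25 5 0 20" --pt "0.07 0.25 5 0 20" --pt "0.07 0.25 5 0 20" --pt "0.07 0.25 5 0 20" --newtons 30

```text
clock: 5.22
eef_pos: [438.9, -125.0, 72.9]
orientation: [-3.141, 0.002, -3.135]
contact_force: [1.0, 3.5, 6.1]
opening: 0.321
finger_force: 34.7
```

Request:
jog_arm --pt "-0.03 0 -0.33 0 20" --pt "-0.1 0 -0.65 0 20" --pt "-0.22 0 -0.95 0 20" --pt "-0.38 0 -1.24 0 20" --pt "-0.67 0 -1.58 0 20" --pt "-0.92 0 -1.79 0 20" --pt "-0.92 0 -1.79 0 20"

```text
clock: 5.8
eef_pos: [462.0, -124.9, 117.3]
orientation: [-3.141, 0.001, -3.135]
contact_force: [-1.7, 0.1, 0.9]
opening: 0.32
finger_force: 31.4
```

Request:
jog_arm --pt "0 0.4 0 0 20" --pt "0 0.8 0 0 20" --pt "0 1.2 0 0 20" --pt "0 1.6 0 0 20" --pt "0 1.68 0 0 20" --pt "0 1.68 0 0 20"

```text
clock: 6.3
eef_pos: [461.1, -83.9, 116.9]
orientation: [-3.135, 0.001, -3.135]
contact_force: [0.3, -15.5, 0.5]
opening: 0.321
finger_force: 31.7
```

Request:
jog_arm --pt "0 0 0 0 55" --pt "0 0 0 0 55" --pt "0 0 0 0 55" --pt "0 0 -1 0 55" --pt "0 0 -2.5 0 55" --pt "0.5 2 -3 4 55" --pt "1.2 4.3 -3 18 55" --pt "1.2 4.3 -3 18 55" --pt "1.2 4.3 -3 18 55" --pt "1.2 4.3 -3 18 55" --pt "1.2 4.3 -3 18 55" --pt "1.2 4.3 -3 18 55"

```text
clock: 7.3
eef_pos: [429.5, 25.6, 190.8]
orientation: [-3.142, -0.001, 2.297]
contact_force: [0.1, -0.1, 0.7]
opening: 0.55
finger_force: 0.0
```

Request:
jog_arm --pt "0 0 0 0 55" --pt "0 0 0 0 55" --pt "0 0 0 0 55" --pt "0 0 0 0 55" --pt "0 0 0 0 55" --pt "0 0 0 0 55"

```text
clock: 7.8
eef_pos: [429.9, 24.7, 191.0]
orientation: [-3.142, -0.0, 2.304]
contact_force: [-0.9, -0.0, 0.5]
opening: 0.546
finger_force: 0.0
```

```bash
python3 -c "
from h import *
s=state();T=tool(s);f=grab_frame('wrist');cv2.imwrite('pics/w3.png',f['img'][:,:,::-1])
go(431,24,69,-np.pi/2)
np.savez('w3.npz',T=T,M=f['tool_from_camera'],k=[f['fx'],f['fy'],f['cx'],f['cy']])"
```

```text
units [-0.05  0.02  4.88] turn 8.19 pose [429.9  24.7 191. ] [-3.142  0.     2.303] F [-0.  -0.3  0.6] t 7.8
```

View pics/w3.png

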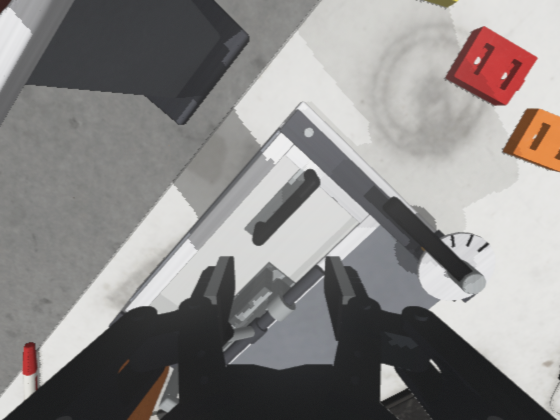

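The bar runs from (260,238) to (313,178). The lever is over the closed mark along the rail.

```bash
python3 -c "
from h import *
d=np.load('w3.npz');k=d['k'];f=dict(fx=k[0],fy=k[1],cx=k[2],cy=k[3],tool_from_camera=d['M']);T=d['T']
for n,u,v,z in (('b1',313,179,90),('b2',260,236,90)): print(n,ray(f,u,v,z,T).round(1))"

```

```text
b1 [432.9  62.3  90. ]
b2 [433.8  -5.2  90. ]
```

Request:
jog_arm --pt "0 0 0 8.2 55" --pt "0 0 0 8.2 55" --pt "0 0 0 8.2 55" --pt "0 0 0 8.2 55" --pt "0 0 0 8.2 55" --pt "0 0 0 8.2 55" --pt "0 0 0 8.2 55" --pt "0 0 0 8.2 55"

```text
clock: 8.52
eef_pos: [429.9, 24.7, 191.0]
orientation: [-3.142, 0.0, 1.59]
contact_force: [0.5, -0.4, 0.4]
opening: 0.552
finger_force: 0.0
```

Request:
jog_arm --pt "0.1 0.1 1.5 0 55" --pt "0.1 0.1 3 0 55" --pt "0.1 0.1 4.2 0 55" --pt "0.1 0.1 4.85 0 55" --pt "0.1 0.1 4.85 0 55" --pt "0.1 0.1 4.85 0 5" --pt "0.1 0.1 4.85 0 5" --pt "0.1 0.1 4.85 0 5" --pt "0.1 0.1 4.85 0 5" --pt "0.1 0.1 4.85 0 5" --pt "0.1 0.1 4.85 0 5"

```text
clock: 9.43
eef_pos: [433.9, 26.9, 71.8]
orientation: [3.138, 0.001, 1.587]
contact_force: [0.8, 0.8, 7.7]
opening: 0.123
finger_force: 29.5
```

Request:
jog_arm --pt "0 0.5 0 0 5" --pt "0 1 0 0 5" --pt "0 1.6 0 0 5" --pt "0.02 2.3 0 0 5" --pt "0.04 3 0 0 5" --pt "0.06 3.7 0 0 5" --pt "0.08 4.3 0 0 5" --pt "0.09 4.8 0 0 5" --pt "0.1 5.05 0 0 5" --pt "0.1 5.1 0 0 5" --pt "0.1 5.1 0 0 5" --pt "0.1 5.1 0 0 5"

```text
clock: 10.43
eef_pos: [558.7, 27.2, 71.6]
orientation: [-3.138, 0.01, 1.584]
contact_force: [-16.4, -23.1, 15.7]
opening: 0.124
finger_force: 31.2
```

Request:
jog_arm --pt "0 -0.1 0 0 50" --pt "0 -0.1 0 0 50" --pt "0 -0.1 0 0 50" --pt "0 -0.1 -1.5 0 80" --pt "0 -0.1 -3 0 100" --pt "0 -0.1 -5 -3 100" --pt "4 -1 -5.5 -10 100" --pt "9 -2 -5.5 -21 100" --pt "9 -2 -5.5 -21 100" --pt "9 -2 -5.5 -21 100" --pt "9 -2 -5.5 -21 100" --pt "9 -2 -5.5 -21 100"

```text
clock: 11.43
eef_pos: [504.9, 260.0, 208.0]
orientation: [3.14, -0.0, 2.471]
contact_force: [0.2, -0.7, -0.2]
opening: 1.001
finger_force: 0.0
```

```bash
sed -i 's/^O=.*/O=np.array([453.5,-53.]);A=0.004/' h.py; cat > look.py <<'E'
from h import *
import sys
s=state();T=tool(s);f=grab_frame('wrist');cv2.imwrite('pics/%s.png'%sys.argv[1],f['img'][:,:,::-1])
print([b for b in blobs(f['img'],14,f,T,amin=800) if abs(b[2])<480])
f=grab_frame('top');print([b for b in blobs(f['img'],14,f) if b[1]<640 and -200<b[2]<560])
E
python3 look.py w4; python3 -c "
from h import *
go(506,252,150,0.3)"
```

```text
[('red', 869, 366, 178, 77, 12), ('orange', 607, 249, 65, 46, 23), ('orange', 395, 371, 48, 37, -75)]
[('red', -160, 256, 138, 84, 27), ('red', 384, 535, 100, 46, -72), ('orange', 611, 238, 61, 27, 15)]
units [-0.22 -0.22  2.31] turn -11.16 pose [505.1 259.8 207.8] [ 3.14  -0.     2.472] F [ 1.2 -0.8  0.2] t 11.5
```

Request:
jog_arm --pt "-0.2 -0.2 1 -11.2 100" --pt "-0.2 -0.2 2 -11.2 100" --pt "-0.2 -0.2 3 -11.2 100" --pt "-0.2 -0.2 4 -11.2 100" --pt "-0.2 -0.2 5 -11.2 100" --pt "-0.2 -0.2 5 -11.2 100" --pt "-0.2 -0.2 5 -11.2 100" --pt "-0.2 -0.2 5 -11.2 100" --pt "-0.2 -0.2 5 -11.2 100" --pt "-0.2 -0.2 5 -11.2 100"

```text
clock: 12.37
eef_pos: [507.2, 248.5, 82.3]
orientation: [-3.141, 0.0, -2.849]
contact_force: [-0.7, -0.7, 0.0]
opening: 1.001
finger_force: 0.0
```

```bash
python3 look.py w5; python3 -c "
from h import *
go(506,252,2,0.3)"
```

```text
[('red', 499, 243, 48, 34, 17), ('orange', 607, 249, 63, 47, 23), ('orange', 395, 368, 54, 36, -75), ('yellow', 410, 331, 28, 23, 17)]
[('red', -178, 236, 101, 39, -77), ('red', -145, 119, 123, 45, -86), ('red', -54, 251, 111, 40, 18), ('red', 31, 110, 124, 29, 16), ('red', 384, 535, 100, 46, -72), ('orange', 393, 378, 35, 33, 13)]
units [0.01 0.14 3.21] turn -0.12 pose [507.2 248.7  82.4] [-3.141  0.    -2.848] F [ 0.7 -1.1  0.3] t 12.5
```

View pics/w5.png

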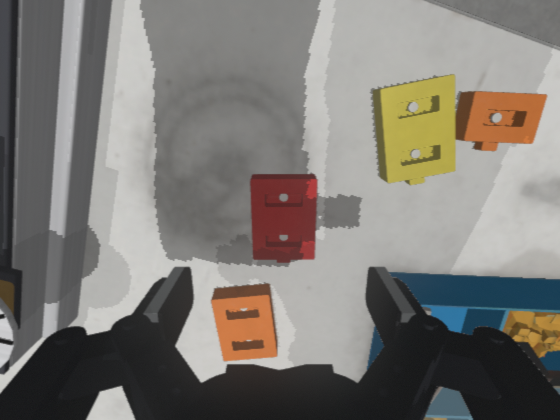

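Red lies at (252–316, 184–260). The yellow block has been knocked to (418,132), next to the small orange one at (500,118).

```bash
python3 -c "
from h import *
s=state();T=tool(s);f=grab_frame('wrist');im=f['img']
print(np.mean([ray(f,u,v,16,T) for u,v in ((252,185),(316,185),(316,260),(252,260))],0).round(1))
Y=[ray(f,u,v,16,T)[:2].round() for u,v in ((378,90),(455,78),(457,166),(387,183))];print(Y,np.mean(Y,0))
S=[ray(f,u,v,16,T)[:2].round() for u,v in ((458,94),(545,95),(540,142),(460,139))];print(S)
go(506,252,2,0.3)"
```

```text
[506.1 252.1  16. ]
[array([400., 283.]), array([380., 327.]), array([430., 354.]), array([455., 313.])] [416.25 319.25]
[array([388., 333.]), array([372., 387.]), array([399., 400.]), array([413., 348.])]
units [0.01 0.14 3.21] turn -0.11 pose [507.1 248.7  82.4] [-3.141  0.    -2.847] F [ 0.3 -0.3  2.2] t 12.5
```

Request:
jog_arm --pt "0 0.13 1.5 0 100" --pt "0 0.13 2.6 0 100" --pt "0 0.13 3.2 0 100" --pt "0 0.13 3.2 0 100" --pt "0 0.13 3.2 0 30" --pt "0 0.13 3.2 0 30" --pt "0 0.13 3.2 0 30" --pt "0 0.13 3.2 0 30" --pt "0 0.13 3.2 0 30" --pt "0 0.13 3.2 0 30" --newtons 40

```text
clock: 13.35
eef_pos: [507.5, 252.4, 4.3]
orientation: [-3.141, 0.003, -2.844]
contact_force: [-1.2, 0.5, 7.4]
opening: 0.546
finger_force: 41.6
```

```bash
python3 -c "
from h import *
go(*cham(0,0),90,0)"
```

```text
units [  5.63 -11.05  -3.44] turn 3.36 pose [507.5 252.4   4.3] [-3.141e+00  3.000e-03 -2.844e+00] F [-1.2  0.5  7.4] t 13.3
```

Request:
jog_arm --pt "0 0 -1.5 0 30" --pt "0 0 -3 0 30" --pt "0 0 -4.5 0 30" --pt "0 0 -6 0 30" --pt "2.5 -5 -6 3.4 30" --pt "5.6 -11 -6 3.4 30" --pt "5.6 -11 -6 3.4 30" --pt "5.6 -11 -6 3.4 30" --pt "5.6 -11 -6 3.4 30" --pt "5.6 -11 -6 3.4 30" --pt "5.6 -11 -6 3.4 30" --pt "5.6 -11 -6 3.4 30"

```text
clock: 14.35
eef_pos: [452.3, -56.0, 153.3]
orientation: [-3.14, 0.002, 3.139]
contact_force: [-0.8, 0.3, -1.0]
opening: 0.547
finger_force: 41.7
```

```bash
python3 -c "
from h import *
go(*cham(0,-70),17,0)"
```

```text
units [-0.06 -2.67  5.46] turn -0.07 pose [452.3 -56.  153.3] [-3.140e+00  2.000e-03  3.139e+00] F [-0.8  0.3 -1. ] t 14.3
```

Request:
jog_arm --pt "-0.05 -1.4 0.5 0 30" --pt "-0.05 -2.67 1 0 30" --pt "-0.05 -2.67 2.5 0 30" --pt "-0.05 -2.67 4 0 30" --pt "-0.05 -2.67 5 0 30" --pt "-0.05 -2.67 5.4 0 30" --pt "-0.05 -2.67 5.45 0 30" --pt "-0.05 -2.67 5.45 0 62" --pt "-0.05 -2.67 5.45 0 62" --pt "-0.05 -2.67 4 0 62" --pt "-0.05 -2.67 2.5 0 70" --pt "-0.05 -2.67 0.5 0 80"

```text
clock: 15.35
eef_pos: [453.6, -118.2, 133.1]
orientation: [3.141, -0.001, -3.14]
contact_force: [1.0, -1.2, 0.7]
opening: 0.794
finger_force: 0.0
```

```bash
python3 -c "
from h import *
go(607,250,200,0.40)"; python3 look.py w6
```

```text
units [-6.15 14.72 -2.67] turn -4.62 pose [ 453.6 -118.2  133.1] [ 3.141e+00 -1.000e-03 -3.140e+00] F [ 1.  -1.2  0.7] t 15.3
[('orange', 493, -323, 164, 114, -16)]
[('red', -201, 289, 117, 42, 62), ('red', -148, 198, 103, 23, 59), ('red', -83, 289, 105, 41, 60), ('red', -66, 30, 167, 28, -31), ('red', 384, 535, 100, 46, -72), ('orange', 395, 371, 47, 34, -77), ('orange', 606, 251, 64, 44, 23), ('yellow', 419, 322, 64, 44, 28)]
```

Request:
jog_arm --pt "0 0 -2 0 100" --pt "-3 7 -2.6 -4.6 100" --pt "-6.15 14.7 -2.6 -4.6 100" --pt "-6.15 14.7 -2.6 -4.6 100" --pt "-6.15 14.7 -2.6 -4.6 100" --pt "-6.15 14.7 -2.6 -4.6 100" --pt "-6.15 14.7 -2.6 -4.6 100" --pt "-6.15 14.7 -2.6 -4.6 100" --pt "-6.15 14.7 -2.6 -4.6 100" --pt "-6.15 14.7 -2.6 -4.6 100" --pt "-6.15 14.7 -2.6 -4.6 100" --pt "-6.15 14.7 -2.6 -4.6 100"

```text
clock: 16.45
eef_pos: [608.3, 253.5, 196.7]
orientation: [3.141, 0.002, -2.735]
contact_force: [-0.6, -0.9, -0.8]
opening: 1.001
finger_force: 0.0
```

```bash
python3 look.py w7;python3 -c "
from h import *
go(607,250,2,0.40)"
```

```text
[('red', 819, 356, 78, 57, -79), ('orange', 396, 370, 47, 39, -76)]
[('red', -94, 136, 115, 34, -84), ('red', 18, 84, 66, 38, -46), ('red', 384, 535, 100, 46, -72), ('red', 453, -118, 66, 44, -1)]
units [0.03 0.01 7.79] turn 0.0 pose [607.6 250.  196.8] [-3.141  0.    -2.737] F [-0.3 -1.  -0.3] t 16.6
```

View pics/w7.png

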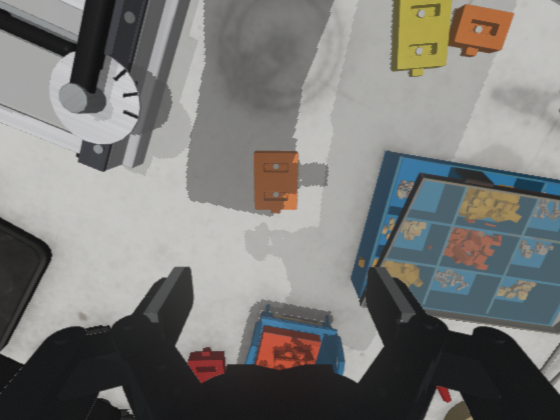

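Red sits in the chamber. Orange is at (254–299, 152–209), upright between the fingers, with clearance all round.

```bash
python3 -c "
from h import *
s=state();T=tool(s);f=grab_frame('wrist')
p=ray(f,276.5,181,16,T);print(p);go(p[0],p[1],2,0.4)"
```

```text
[603.68326998 245.1645612   16.        ]
units [ 0.2  -0.08  7.79] turn -0.01 pose [607.5 249.  196.9] [-3.141  0.    -2.739] F [ 0.4 -0.3  0. ] t 16.6
```

Request:
jog_arm --pt "0.1 -0.05 1.5 0 100" --pt "0.1 -0.05 3 0 100" --pt "0.1 -0.05 4.5 0 100" --pt "0.1 -0.05 6 0 100" --pt "0.1 -0.05 7.2 0 100" --pt "0.1 -0.05 7.75 0 100" --pt "0.1 -0.05 7.75 0 100" --pt "0.1 -0.05 7.75 0 30" --pt "0.1 -0.05 7.75 0 30" --pt "0.1 -0.05 7.75 0 30" --pt "0.1 -0.05 7.75 0 30" --pt "0.1 -0.05 7.75 0 30"

```text
clock: 17.6
eef_pos: [607.7, 247.1, 5.8]
orientation: [-3.14, 0.004, -2.739]
contact_force: [-1.1, -0.8, 7.0]
opening: 0.547
finger_force: 41.0
```

Request:
jog_arm --pt "0 0 0 0 30" --pt "0 0 -1.5 0 30" --pt "0 0 -3 0 30" --pt "0 0 -4.5 0 30" --pt "0 0 -6 0 30" --pt "0 0 -7 0 30" --pt "0 0 -7 0 30"

```text
clock: 18.18
eef_pos: [609.0, 247.5, 186.9]
orientation: [-3.139, 0.012, -2.739]
contact_force: [-0.1, 0.1, 0.4]
opening: 0.55
finger_force: 41.7
```

```bash
python3 -c "
from h import *
go(*cham(0,2),17,0)"
```

```text
units [10.48 -8.53  6.7 ] turn 4.57 pose [609.  247.5 186.9] [-3.139  0.012 -2.739] F [-0.1  0.1  0.4] t 18.2
```

Request:
jog_arm --pt "10.48 -8.53 0 4.6 30" --pt "10.48 -8.53 0 4.6 30" --pt "10.48 -8.53 0 4.6 30" --pt "10.48 -8.53 0 4.6 30" --pt "10.48 -8.53 0 4.6 30" --pt "10.48 -8.53 0 4.6 30" --pt "10.48 -8.53 0 4.6 30" --pt "10.48 -8.53 0 4.6 30" --pt "10.48 -8.53 0 4.6 30" --pt "10.48 -8.53 0 4.6 30" --pt "10.48 -8.53 0 4.6 30"

```text
clock: 19.1
eef_pos: [448.6, -52.1, 178.5]
orientation: [-3.141, 0.002, 3.141]
contact_force: [0.1, -0.1, -0.9]
opening: 0.547
finger_force: 41.7
```

```bash
python3 -c "
from h import *
go(*cham(0,2),18,0)"
```

```text
units [-0.18  0.05  6.42] turn -0.05 pose [448.6 -52.1 178.5] [-3.141e+00  2.000e-03  3.141e+00] F [ 0.1 -0.1 -0.9] t 19.1
```

Request:
jog_arm --pt "-0.15 0 1.5 0 30" --pt "-0.15 0 3 0 30" --pt "-0.15 0 4.5 0 30" --pt "-0.15 0 5.8 0 30" --pt "-0.15 0 6.35 0 30" --pt "-0.15 0 6.4 0 30" --pt "-0.15 0 6.4 0 62" --pt "-0.15 0 6.4 0 64" --pt "-0.15 0 5 0 64" --pt "-0.15 0 3.5 0 70" --pt "-0.15 0 2 0 80" --pt "-0.15 0 0 0 90"

```text
clock: 20.1
eef_pos: [451.8, -51.2, 171.5]
orientation: [-3.141, 0.0, -3.14]
contact_force: [0.7, -0.5, 0.3]
opening: 0.898
finger_force: 0.0
```

```bash
python3 -c "
from h import *
go(418,321,200,-1.09);go(418,321,200,0.48)"; python3 look.py w8
```

```text
units [ 1.32 14.89 -1.14] turn 12.47 pose [451.8 -51.2 171.5] [-3.141  0.    -3.14 ] F [ 0.7 -0.5  0.3] t 20.1
units [ 1.32 14.89 -1.14] turn -5.52 pose [451.8 -51.2 171.5] [-3.141  0.    -3.14 ] F [ 0.7 -0.5  0.3] t 20.1
[('orange', 452, -59, 62, 29, 1), ('orange', 485, -303, 138, 85, -16)]
[('red', -114, 252, 192, 104, -6), ('red', 384, 535, 100, 46, -72), ('orange', 395, 371, 46, 35, -76), ('yellow', 419, 322, 64, 44, 28)]
```

Request:
jog_arm --pt "1.3 14.9 -1 -23.5 100" --pt "1.3 14.9 -1 -23.5 100" --pt "1.3 14.9 -1 -23.5 100" --pt "1.3 14.9 -1 -23.5 100" --pt "1.3 14.9 -1 -23.5 100" --pt "1.3 14.9 -1 -23.5 100" --pt "1.3 14.9 -1 -23.5 100" --pt "1.3 14.9 -1 -23.5 100" --pt "1.3 14.9 -1 -23.5 100" --pt "1.3 14.9 -1 -23.5 100" --pt "1.3 14.9 -1 -23.5 100" --pt "1.3 14.9 -1 -23.5 100"

```text
clock: 21.2
eef_pos: [418.5, 322.2, 194.9]
orientation: [-3.141, 0.0, -1.631]
contact_force: [-0.5, -0.7, -0.9]
opening: 1.004
finger_force: 0.0
```

```bash
python3 -c "
from h import *
go(419,322,120,2.06)"
```

```text
units [ 0.01 -0.02  3.  ] turn -6.35 pose [418.5 322.2 194.9] [-3.141  0.    -1.631] F [-0.5 -0.7 -0.9] t 21.2
```

Request:
jog_arm --pt "0 0 1 -6.35 100" --pt "0 0 2 -6.35 100" --pt "0 0 3 -6.35 100" --pt "0 0 3 -6.35 100" --pt "0 0 3 -6.35 100" --pt "0 0 3 -6.35 100" --pt "0 0 3 -6.35 100"

```text
clock: 21.78
eef_pos: [419.2, 321.0, 120.0]
orientation: [-3.141, -0.0, -1.088]
contact_force: [0.5, 0.3, 0.5]
opening: 0.998
finger_force: 0.0
```

```bash
python3 look.py w9; python3 -c "
from h import *
go(419,322,2,2.06)"
```

```text
[('orange', 395, 370, 46, 37, -76)]
[('red', -145, 85, 130, 25, 24), ('red', 384, 534, 101, 46, -72), ('red', 455, -118, 63, 44, -1), ('orange', 455, -49, 63, 44, -1)]
units [-0.04 -0.    4.72] turn -0.12 pose [419.3 320.9 120. ] [-3.141 -0.    -1.088] F [-0.4  0.7  0.1] t 21.9
```

View pics/w9.png

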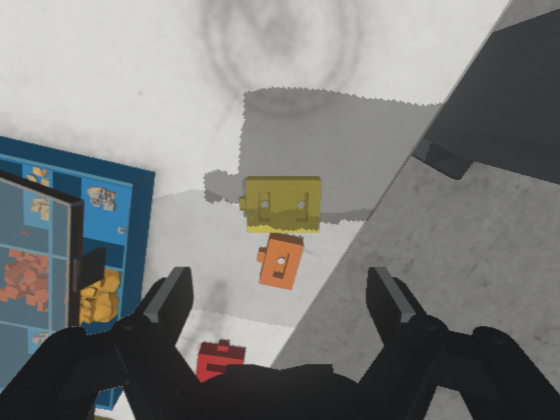

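Yellow, with its lug, spans (240–321, 178–231), centred between the fingers. The small block touches it at (281,262).

```bash
python3 -c "
from h import *
s=state();T=tool(s);f=grab_frame('wrist')
p=ray(f,280.5,204,16,T);print(p, ray(f,240,204,16,T),ray(f,321,204,16,T));go(p[0],p[1],2,2.06)"
```

```text
[419.51621068 317.43896552  16.        ] [450.12946812 333.477865    16.        ] [388.9154541  301.40661549  16.        ]
units [0.12 0.06 4.72] turn -0.12 pose [419.3 320.8 119.9] [-3.141 -0.    -1.088] F [0.5 0.9 0.6] t 21.9
```

Request:
jog_arm --pt "0.12 0.03 1.5 0 100" --pt "0.12 0.03 3 0 100" --pt "0.12 0.03 4 0 100" --pt "0.12 0.03 4.6 0 100" --pt "0.12 0.03 4.85 0 100" --pt "0.12 0.03 4.85 0 100" --pt "0.12 0.03 4.85 0 50" --pt "0.12 0.03 4.85 0 50" --pt "0.12 0.03 4.85 0 50" --pt "0.12 0.03 4.85 0 50" --newtons 40

```text
clock: 22.77
eef_pos: [421.1, 318.0, -0.1]
orientation: [-3.139, -0.0, -1.087]
contact_force: [-0.2, 0.6, 7.1]
opening: 0.809
finger_force: 46.1
```

Request:
jog_arm --pt "0 0 0 0 50" --pt "0 0 -0.7 0 50" --pt "0 0 -1.5 0 50" --pt "0 0 -3 0 50" --pt "0 0 -4.5 0 50" --pt "0 0 -6 0 50" --pt "0 0 -6.5 0 50" --pt "0 0 -6.5 0 50"

```text
clock: 23.43
eef_pos: [422.1, 318.5, 165.7]
orientation: [-3.134, -0.001, -1.087]
contact_force: [0.1, -0.3, -1.6]
opening: 0.811
finger_force: 45.7
```

```bash
python3 -c "
from h import *
go(*cham(0,74),13,np.pi/2)"
```

```text
units [11.11  4.49  6.08] turn 5.5 pose [422.1 318.5 165.7] [-3.134e+00 -1.000e-03 -1.087e+00] F [ 0.1 -0.3 -1.6] t 23.4
```

Request:
jog_arm --pt "11.1 4.5 -0.5 5.5 50" --pt "11.1 4.5 -0.5 5.5 50" --pt "11.1 4.5 -0.5 5.5 50" --pt "11.1 4.5 -0.5 5.5 50" --pt "11.1 4.5 -0.5 5.5 50" --pt "11.1 4.5 -0.5 5.5 50" --pt "11.1 4.5 -0.5 5.5 50" --pt "11.1 4.5 -0.5 5.5 50" --pt "11.1 4.5 -0.5 5.5 50" --pt "11.1 4.5 -0.5 5.5 50" --pt "11.1 4.5 -0.5 5.5 50"

```text
clock: 24.35
eef_pos: [449.0, 20.6, 172.5]
orientation: [3.141, 0.0, -1.566]
contact_force: [0.2, -0.3, -0.7]
opening: 0.81
finger_force: 45.7
```

```bash
python3 look.py w10; python3 -c "
from h import *
go(*cham(0,74),13,np.pi/2)"
```

```text
[('red', 453, -121, 70, 48, 0), ('orange', 441, -50, 47, 46, -88)]
[('red', -177, 236, 97, 31, -14), ('red', -38, 197, 169, 33, -17), ('red', 384, 535, 100, 46, -72), ('red', 453, -118, 66, 43, -2), ('orange', 394, 372, 45, 35, -76)]
units [-0.   -0.17  6.39] turn 0.03 pose [449.2  20.9 172.8] [ 3.141  0.    -1.564] F [ 1.2 -0.1 -0.3] t 24.4
```

View pics/w10.png

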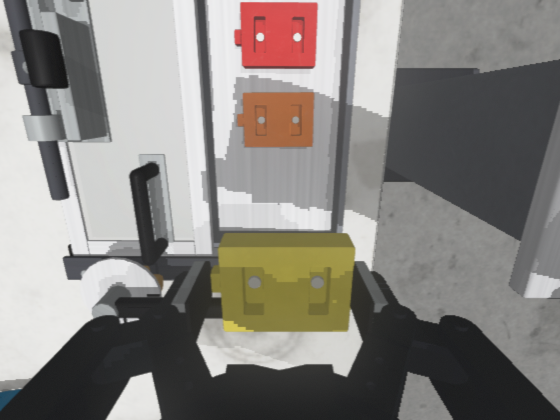

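Yellow is held square; red and orange lie flat in the chamber at (278,35) and (278,120).

Request:
jog_arm --pt "0 -0.17 1.5 0 50" --pt "0 -0.17 3 0 50" --pt "0 -0.17 4.5 0 50" --pt "0 -0.17 5.6 0 50" --pt "0 -0.17 6.2 0 50" --pt "0 -0.17 6.38 0 50" --pt "0 -0.17 6.38 0 50" --pt "0 -0.17 6.38 0 90" --pt "0 -0.17 6.38 0 90" --pt "0 -0.17 6.38 0 90" --pt "0 -0.17 5 0 90" --pt "0 -0.17 3.5 0 90"

```text
clock: 25.45
eef_pos: [451.7, 20.2, 84.6]
orientation: [3.137, 0.001, -1.566]
contact_force: [0.5, -0.0, 0.5]
opening: 0.898
finger_force: 0.0
```

Request:
jog_arm --pt "0 0 -1.5 0 70" --pt "0 0 -3 0 55" --pt "1.5 -3 -3.5 0 55" --pt "1.5 -3 -3.5 0 55" --pt "1.5 -3 -3.5 0 55"

```text
clock: 25.87
eef_pos: [533.7, -20.6, 172.6]
orientation: [-3.14, -0.001, -1.568]
contact_force: [0.3, 0.7, -1.0]
opening: 0.556
finger_force: 0.0
```

```bash
python3 look.py w11; python3 -c "
from h import *
go(558.7,27,70,np.pi/2)"
```

```text
[('red', 893, 260, 90, 39, 44), ('red', 450, -119, 72, 47, 0), ('orange', 446, -48, 64, 48, 0)]
[('red', -199, 214, 261, 55, 73), ('red', -133, 52, 72, 38, 78), ('red', -59, 217, 108, 61, -47), ('red', 384, 535, 100, 46, -72), ('orange', 395, 371, 46, 35, -76)]
units [-1.8  -1.18  4.1 ] turn -0.0 pose [529.4 -18.1 172.4] [ 3.14   0.    -1.567] F [-0.6  0.7 -0.3] t 26.0
```

View pics/w11.png

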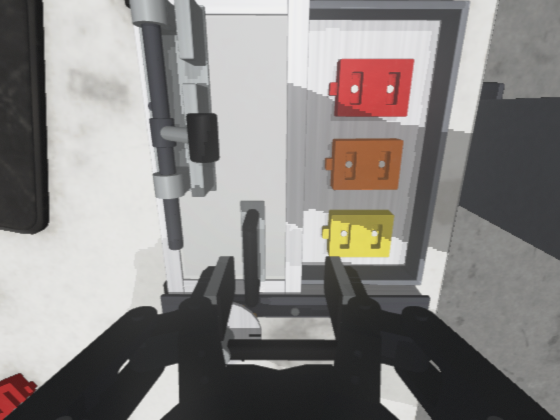

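All three blocks lie flat inside: red (375,87), orange (367,163), yellow (361,234). Next I'll shut the guard.

Request:
jog_arm --pt "-1.2 -0.7 0 0 55" --pt "-1.8 -1.18 0.2 0 55" --pt "-1.8 -1.18 1.6 0 55" --pt "-1.8 -1.18 3 0 55" --pt "-1.8 -1.18 4.05 0 55" --pt "-1.8 -1.18 4.05 0 55" --pt "-1.8 -1.18 4.05 0 5" --pt "-1.8 -1.18 4.05 0 5" --pt "-1.8 -1.18 4.05 0 5" --pt "-1.8 -1.18 4.05 0 5" --pt "-1.8 -1.18 4.05 0 5" --newtons 30

```text
clock: 26.88
eef_pos: [558.5, 27.3, 74.7]
orientation: [-3.14, -0.001, -1.567]
contact_force: [-7.2, -0.5, 8.3]
opening: 0.124
finger_force: 29.5
```

Request:
jog_arm --pt "0 0.5 0 0 5" --pt "0 1 0 0 5" --pt "0 1.6 0 0 5" --pt "0 2.3 0 0 5" --pt "0 3 0 0 5" --pt "0 3.7 0 0 5" --pt "0 4.3 0 0 5" --pt "0 4.8 0 0 5" --pt "0 5.05 0 0 5" --pt "0 5.1 0 0 5" --pt "0 5.1 0 0 5" --pt "0 5.1 0 0 5"

```text
clock: 27.88
eef_pos: [433.4, 27.3, 74.8]
orientation: [-3.134, 0.001, -1.566]
contact_force: [6.1, 6.2, 0.9]
opening: 0.123
finger_force: 31.1
```

Request:
jog_arm --pt "0 0.1 0 0 5" --pt "0 0.15 0 0 5" --pt "0 0.15 0 0 5" --pt "0 0.15 0 0 5"

```text
clock: 28.22
eef_pos: [433.2, 27.3, 75.0]
orientation: [-3.127, 0.002, -1.566]
contact_force: [28.8, 8.7, -15.5]
opening: 0.127
finger_force: 30.2
```

Request:
jog_arm --pt "0 -0.15 0 0 40" --pt "0 -0.15 0 0 50" --pt "0 -0.15 0 0 50" --pt "0 -0.15 -1.5 0 55" --pt "0 -0.15 -3 0 55" --pt "0 -0.15 -4.5 3 55" --pt "2 -0.8 -5.5 18 55" --pt "4.45 -1.1 -5.5 18 55" --pt "4.45 -1.1 -5.5 18 55" --pt "4.45 -1.1 -5.5 18 55" --pt "4.45 -1.1 -5.5 18 55" --pt "4.45 -1.1 -5.5 18 55"

```text
clock: 29.22
eef_pos: [454.5, -85.0, 210.0]
orientation: [-3.141, -0.0, -2.449]
contact_force: [-0.2, 1.2, 0.8]
opening: 0.548
finger_force: 0.0
```

```bash
python3 -c "
from h import *
go(461,-84,200,0)"
```

```text
units [-0.23 -0.13  0.4 ] turn 7.89 pose [454.5 -85.  210. ] [-3.141 -0.    -2.449] F [-0.2  1.2  0.8] t 29.2
```

Request:
jog_arm --pt "-0.23 -0.13 0 7.9 55" --pt "-0.23 -0.13 0 7.9 55" --pt "-0.23 -0.13 0 7.9 55" --pt "-0.23 -0.13 0 7.9 55" --pt "-0.23 -0.13 0 7.9 55" --pt "-0.23 -0.13 0 7.9 55" --pt "-0.23 -0.13 0 7.9 55" --pt "-0.23 -0.13 0 7.9 55"

```text
clock: 29.88
eef_pos: [461.2, -83.0, 209.8]
orientation: [-3.141, 0.0, -3.129]
contact_force: [0.1, -0.7, -0.3]
opening: 0.548
finger_force: 0.0
```

```bash
python3 look.py w12; python3 -c "
from h import *
go(461,-84,117,0)"
```

```text
[('orange', 478, -335, 163, 115, -89)]
[('red', -208, 298, 97, 34, -89), ('red', -132, 62, 70, 33, -14), ('red', -107, 251, 137, 84, -73), ('red', 384, 535, 100, 46, -72), ('orange', 395, 372, 46, 34, -74)]
units [ 0.01 -0.04  3.71] turn 0.1 pose [461.3 -83.  209.6] [-3.141  0.    -3.129] F [ 0.4  0.  -0.3] t 30.0
```

View pics/w12.png

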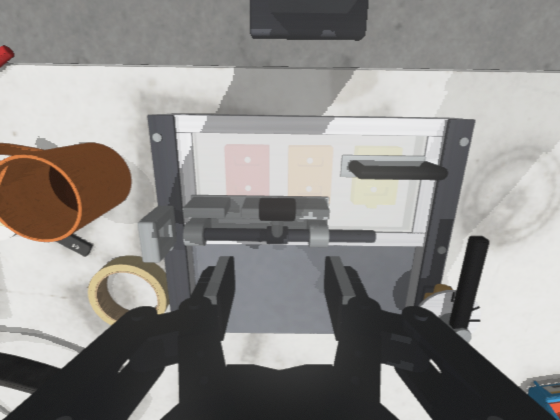

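The guard is shut over the blocks, and the raised knob is at (277,209), centred for the grip.

Request:
jog_arm --pt "0 -0.04 1.5 0 55" --pt "0 -0.04 3 0 55" --pt "0 -0.04 3.7 0 55" --pt "0 -0.04 3.7 0 55" --pt "0 -0.04 3.7 0 20" --pt "0 -0.04 3.7 0 20" --pt "0 -0.04 3.7 0 20" --pt "0 -0.04 3.7 0 20" --pt "0 -0.04 3.7 0 20"

```text
clock: 30.73
eef_pos: [462.0, -84.6, 118.3]
orientation: [-3.14, 0.001, -3.131]
contact_force: [-1.2, -3.1, 3.4]
opening: 0.314
finger_force: 34.8
```

Request:
jog_arm --pt "0 -0.4 0 0 20" --pt "0 -0.8 0 0 20" --pt "0 -1.2 0 0 20" --pt "0 -1.55 0 0 20" --pt "0 -1.66 0 0 20" --pt "0 -1.66 0 0 20" --pt "0 -1.66 0 0 20"

```text
clock: 31.32
eef_pos: [462.0, -125.3, 117.4]
orientation: [3.139, 0.001, -3.131]
contact_force: [-1.8, 7.7, 5.8]
opening: 0.32
finger_force: 35.1
```

Request:
jog_arm --pt "0.25 0 0.21 0 20" --pt "0.54 0 0.55 0 20" --pt "0.7 0 0.84 0 20" --pt "0.82 0 1.14 0 20" --pt "0.89 0 1.46 0 20" --pt "0.92 0 1.79 0 20" --pt "0.92 0 1.85 0 20" --pt "0.92 0 1.85 0 20" --pt "0.92 0 1.85 0 20"

```text
clock: 32.07
eef_pos: [441.2, -125.8, 74.0]
orientation: [3.14, 0.006, -3.13]
contact_force: [0.3, 13.7, 24.8]
opening: 0.315
finger_force: 44.4
```

Request:
jog_arm --pt "0 0.1 0 0 55" --pt "0 0.1 0 0 55" --pt "0 0.1 0 0 55" --pt "0 0.1 -1.5 0 55" --pt "0 0.1 -3 0 55" --pt "-1 3 -4.5 0 55" --pt "-2.5 8.7 -4.5 0 55" --pt "-2.5 8.7 -4.5 0 55" --pt "-2.5 8.7 -4.5 0 55" --pt "-2.5 8.7 -4.5 0 55" --pt "-2.5 8.7 -4.5 0 55" --pt "-2.5 8.7 -4.5 0 55"

```text
clock: 33.07
eef_pos: [499.6, 95.7, 183.1]
orientation: [3.141, 0.0, -3.127]
contact_force: [-0.2, -0.3, -0.0]
opening: 0.546
finger_force: 0.0
```

```bash
python3 look.py w13; python3 -c "
from h import *
go(503,90,95,0)"
```

```text
[('orange', 399, 350, 37, 26, 15)]
[('red', -202, 57, 83, 41, -89), ('red', -143, 189, 208, 132, -20), ('red', 384, 535, 100, 46, -72), ('orange', 395, 371, 46, 35, -76)]
units [-0.17 -0.11  3.5 ] turn 0.1 pose [498.9  92.7 182.6] [-3.141e+00 -1.000e-03 -3.129e+00] F [-0.2  0.  -0.3] t 33.2
```

View pics/w13.png

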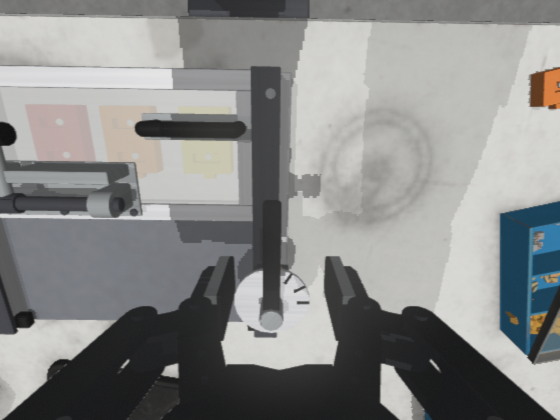

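```bash
python3 -c "
from h import *
s=state();T=tool(s);f=grab_frame('wrist')
for u,v,z in ((270,321,120),(271,202,118)): print(ray(f,u,v,z,T))
go(504,89,96,0)"
```

```text
[582.01519769  86.1207592  120.        ]
[481.20004662  86.52604119 118.        ]
units [-0.21 -0.12  3.46] turn 0.08 pose [498.8  91.9 182.5] [-3.141e+00 -1.000e-03 -3.131e+00] F [-1.  -0.4 -0.1] t 33.2
```

Request:
jog_arm --pt "-0.15 -0.12 1.5 0 55" --pt "-0.15 -0.12 3 0 50" --pt "-0.15 -0.12 3.5 0 30" --pt "-0.15 -0.12 3.5 0 5" --pt "-0.15 -0.12 3.5 0 5" --pt "-0.15 -0.12 3.5 0 5" --pt "-0.15 -0.12 3.5 0 5" --pt "-0.15 -0.12 3.5 0 5" --newtons 25

```text
clock: 33.88
eef_pos: [500.8, 90.0, 94.3]
orientation: [3.139, -0.005, -3.131]
contact_force: [0.2, 5.9, -24.0]
opening: 0.158
finger_force: 28.1
```

Request:
jog_arm --pt "-0.02 0.37 0 1.3 5" --pt "-0.08 0.73 0 2.6 5" --pt "-0.19 1.08 0 3.9 5" --pt "-0.33 1.42 0 5.2 5" --pt "-0.51 1.74 0 6.5 5" --pt "-0.72 2.04 0 7.8 5" --pt "-0.97 2.31 0 9.1 5" --pt "-1.25 2.55 0 10.4 5" --pt "-1.55 2.76 0 11.7 5" --pt "-1.62 2.81 0 12 5" --pt "-1.62 2.81 0 12 5" --pt "-1.62 2.81 0 12 5"

```text
clock: 34.88
eef_pos: [540.9, 160.9, 94.3]
orientation: [-3.139, -0.004, 2.106]
contact_force: [0.7, 6.5, -22.2]
opening: 0.155
finger_force: 28.2
```

Request:
jog_arm --pt "0 0 0 0 5" --pt "0 0 0 0 5" --pt "0 0 0 0 5" --pt "0 0 0 0 50" --pt "0 0 0 0 50" --pt "0 0 0 0 50" --pt "0 0 -1.5 0 55" --pt "0 0 -3 0 55" --pt "0 0 -4.5 0 55" --pt "0 0 -4.5 0 55"

```text
clock: 35.72
eef_pos: [546.1, 160.0, 218.2]
orientation: [3.13, 0.006, 2.105]
contact_force: [0.1, 0.5, 1.1]
opening: 0.552
finger_force: 0.0
```

```bash
python3 -c "
from h import *
s=state();T=tool(s);print(T[:3,3].round(1),s['orientation'].round(3));f=grab_frame('wrist');np.savez('w14.npz',T=T,M=f['tool_from_camera'],k=[f['fx'],f['fy'],f['cx'],f['cy']]);cv2.imwrite('pics/w14.png',f['img'][:,:,::-1])"
```

```text
[546.1 160.  218.2] [3.13  0.006 2.105]
```

View pics/w14.png

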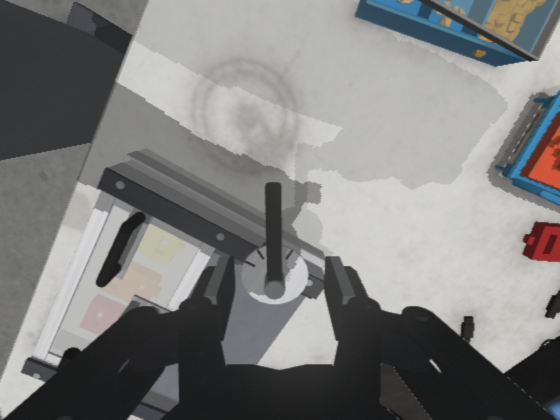

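The lever points straight up in the tool frame, hub (273,289) to tip (273,186), so the valve stands at about 1.04 rad. Next I'll compare the knob numerically with the first picture, taken from the same pose.

```bash
python3 -c "
from h import *
d=np.load('w2.npz');p=d['T'][:3,3];go(*p,0.0)"
```

```text
units [-7.92 -9.61  0.64] turn -11.93 pose [545.4 160.  214.7] [3.133 0.005 2.105] F [ 0.6  0.1 -0.3] t 35.8
```

Request:
jog_arm --pt "-7.9 -9.6 0 -12 60" --pt "-7.9 -9.6 0 -12 60" --pt "-7.9 -9.6 0 -12 60" --pt "-7.9 -9.6 0 -12 60" --pt "-7.9 -9.6 0 -12 60" --pt "-7.9 -9.6 0 -12 60" --pt "-7.9 -9.6 0 -12 60" --pt "-7.9 -9.6 0.6 -12 60" --pt "-7.9 -9.6 0.6 -12 60" --pt "-7.9 -9.6 0.6 -12 60" --pt "-7.9 -9.6 0.6 -12 60" --pt "-7.9 -9.6 0.6 -12 60"

```text
clock: 36.77
eef_pos: [436.5, -132.3, 193.5]
orientation: [-3.141, 0.001, -3.134]
contact_force: [0.3, 0.5, 0.1]
opening: 0.602
finger_force: 0.0
```

```bash
python3 -c "
from h import *
d=np.load('w2.npz');s=state();T=tool(s);f=grab_frame('wrist');new=f['img'];old=cv2.imread('pics/w2.png')[:,:,::-1]
print(s['eef_pos'].round(1),s['orientation'].round(3))
def knob(im,T):
    m=(im.max(2)<60).astype(np.uint8);m[:160]=0;m[235:]=0;m[:,:245]=0;m[:,340:]=0
    n,_,st,c=cv2.connectedComponentsWithStats(m)
    i=1+np.argmax(st[1:,4]);p=c[i];return p.round(1),st[i].tolist(),ray(f,*p,99,T).round(1)
print(knob(old,d['T']));print(knob(new,T))
t=grab_frame('top');print([b for b in blobs(t['img'],14,t) if b[1]<640 and -200<b[2]<560])
print('expected lever tip',proj(t,[582-50,88+86,118]),'hub',proj(t,[582,88,120]))
h=cv2.cvtColor(t['img'],cv2.COLOR_RGB2GRAY)[150:215,240:300];ys,xs=np.where(h<60);print(np.c_[xs+240,ys+150][::6].tolist())
"
```

```text
[ 436.5 -132.3  193.5] [-3.141e+00  1.000e-03 -3.134e+00]Traceback (most recent call last):
  File "<string>", line 9, in <module>
    print(knob(old,d['T']));print(knob(new,T))
          ~~~~^^^^^^^^^^^^
  File "<string>", line 8, in knob
    i=1+np.argmax(st[1:,4]);p=c[i];return p.round(1),st[i].tolist(),ray(f,*p,99,T).round(1)
        ~~~~~~~~~^^^^^^^^^^
    return _wrapfunc(a, 'argmax', axis=axis, out=out, **kwds)
    return bound(*args, **kwds)
ValueError: attempt to get argmax of an empty sequence
```

```bash
python3 -c "
from h import *
d=np.load('w2.npz');s=state();T=tool(s);f=grab_frame('wrist');new=f['img'];old=cv2.imread('pics/w2.png')[:,:,::-1]
def m(a,u0,v0,w,h):
    r=cv2.matchTemplate(new,np.ascontiguousarray(old[v0:v0+h,u0:u0+w]),cv2.TM_CCOEFF_NORMED);_,sc,_,l=cv2.minMaxLoc(r)
    for z in (a,a+8): print('z',z,round(sc,2),(l[0]-u0,l[1]-v0),ray(f,u0+w/2,v0+h/2,z,d['T'])[:2].round(1),ray(f,l[0]+w/2,l[1]+h/2,z,T)[:2].round(1))
m(99,266,188,46,34); m(65,196,148,28,30); m(92,395,180,120,30)
t=grab_frame('top')
print('lever tip exp',np.round(proj(t,[582-50,88+86,118])),'hub',np.round(proj(t,[582,88,120])))
h=cv2.cvtColor(t['img'],cv2.COLOR_RGB2GRAY)[170:205,250:290];print(h.min());ys,xs=np.where(h<75);print(np.c_[xs+250,ys+170][::5].tolist())
"
```

```text
z 99 0.98 (-1, 6) [ 435.1 -124.8] [ 436.1 -124.7]
z 107 0.98 (-1, 6) [ 432.6 -125.1] [ 433.3 -125. ]
z 65 0.98 (-2, 4) [ 406.1 -196.2] [ 406.4 -196.5]
z 73 0.98 (-2, 4) [ 404.7 -194.4] [ 404.9 -194.6]
z 92 0.99 (0, 7) [428.1  16.4] [429.3  16.1]
z 100 0.99 (0, 7) [425.8  11.6] [426.9  11.2]
lever tip exp [264. 191.] hub [289. 177.]
36
[[283, 178], [284, 179], [283, 180], [288, 180], [282, 181], [279, 182], [275, 183], [280, 183], [276, 184], [273, 185], [270, 186], [275, 186], [272, 187], [269, 188], [266, 189], [287, 189], [265, 190], [264, 191], [287, 204]]
```

```bash
python3 -c "
from cell import order
print(order.sign_off())"
```

```text
the job is handed in; nothing more can be done
None
```

I handed the job in at about 37 s: three blocks lie flat in the chamber, the guard is shut, the bolt is home with its handle down, and the valve is at about 60 degrees. I checked this from camera and pose readings only; the hand-in returned no verdict.

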